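# Close the irrigation filter with its bayonet cap

## Task

Close the irrigation filter on the bench: take the cap with the two side lugs and the straight grip bar, find the slots of the filter's collar with the lugs, push the cap down against the spring, turn it clockwise to the stop and let it rise so that it locks; then let go. Work by feel, push with no more than about 2 kg, stop turning as soon as you feel the stop, never force it, and leave the other things on the bench where they are.

Things in the scene. Friction and masses are not known exactly. Their poses are not given: they have to be found in the camera images.
- cap: Bayonet filter cap, grey plastic, 70 mm tall, 0.12 kg, loose, standing upright on its nose in one of two places (the blank in the other). Origin: centre of the nose's flat underside; z up the axis. Round nose 46.8 mm across (z 0 to 32 mm; lowest 5 mm taper in to 40 mm), disc 59 mm across (z 32 to 38 mm), above it a straight grip bar. A half turn about z makes no difference.
- cap_bar (a point): Middle of the cap's grip bar, on its axis, 60 mm above the cap's origin. The bar runs along the cap's x: 58 mm long, 16 mm thick (y), from z 38 mm (disc) up to 70 mm (top).
- cap_lug (a point): Outer end of one of the two opposite lugs, 32.7 mm from the axis along the cap's +x (the other on -x, so the lugs are parallel to the bar), at z 19 mm. Lugs: 12 mm wide, z 16 to 22 mm; they peep out 3 mm beyond the disc.
- housing: Irrigation filter fixed on the bench: grey canister 88 mm across on a 130 mm square foot, topped by a white ribbed bayonet collar 97 mm across. Origin: centre of the foot's underside. Pipe stubs, up to 46 mm thick and 50 mm above the bench, leave along +x (to 145 mm from the axis) and +y (to 125 mm). The collar cannot be turned by hand; turning the pressed cap takes under 0.2 N m up to the stop.
- mouth (a point): Centre of the collar's mouth in the plane of its top, 120 mm above the bench; axes as the housing's. Bore 50 mm, two opposite slots 17 mm wide cut down through the rim. The line of the slots lies up to 0.35 rad either way of the housing's x axis, new each time and not measured: see it, or slide the resting lugs over the rim until they drop.
- pocket (a point): On the axis, 5 mm below the mouth, level with the roofs of the two locking pockets (2 mm lug play each side). Under the rim each slot leads clockwise (from above) beneath a ridge whose lower face is 8 mm below the mouth, into the pocket 65 degrees (1.13 rad) on from the slot, which ends at a solid stop. Anticlockwise is blocked.
- seat_top (a point): On the axis, 22 mm below the mouth: top of the flat sprung seat when free; it pushes up with 5 N, plus 0.5 N per mm. Height of the cap's origin relative to the mouth: lugs lying on the collar -16 mm; in the slots on the free seat -22; free to turn only from -30 (lugs just under the ridge) to -32 (disc on the collar, 10 N of spring); locked in the pockets -27.
- blank: Bystander: a plain round plug without lugs, grey plastic, disc 54 mm in diameter with a round knob 26 mm across, 50 mm tall. Origin: centre of its underside.
- pot: Bystander: empty terracotta pot, 96 mm across the rim, 85 mm tall. Origin: centre of its underside.
- bottle: Bystander: glass bottle, 64 mm in diameter, 190 mm tall. Origin: centre of its underside.
- coupling: Bystander: black plastic ring, 56 mm in diameter, 24 mm tall. Origin: centre of its underside.
- trowel: Bystander: wooden-handled trowel lying flat, along its x.
- tee: Bystander: black pipe tee lying flat, 84 mm long, 32 mm thick. Origin: under its middle.
There are look-alikes about, which are no part of the job. What is shaped like the cap but purple is not meant.

How it is judged:
By the outcome, as a careful person would: the job done as asked, in the order asked, and still so for the second after the job is handed in, with the robot touching nothing.
It also fails if it takes over 72 s, if anything falls off the work surface, if the arm or the gripper's body presses on something with over 40 N, if the wrist force passes 120 N, or if a joint passes its speed limit or range.

## Robot

A 7-joint arm with a two-finger parallel gripper is mounted at the origin on the work surface. World frame = base frame: x ahead of the robot, y to its left, z up, the work surface at z = 0. Lengths are in m, angles in rad, forces in N, time in s.
With the tool pointing down it reaches from about 0.4 to 0.9 m from the base axis. Payload 5.5 kg.
Tool frame: the origin (TCP) lies midway between the tips of the shut fingers; the grasp point (between the pads) lies 19 mm behind it; z points along the fingers, y is the direction in which the jaws open and shut (so a half turn about z gives the same grasp; the last joint's range is limited). The gripper opens to 85 mm and grips with 20 to 120 N. Pads are 22 mm wide; open, the fingers measure 114 mm over their backs; the gripper's body (76 mm by 85 mm) begins 54 mm behind the grasp point. The pads swing forward as they close: fully open they stand 13 mm farther back than shut.
Start: joints at [-1.066, 0.501, -0.427, 1.55, 0.221, 1.138, -0.21], TCP at [0.156, 0.631, 0.231] pointing down, gripper open.
Joint ranges: [-2.88, 2.88], [-0.31, 2.03], [-1.54, 1.56], [0.2, 2.42], [-1.41, 4.55], [0.19, 2.02], [-2.57, 2.57]. Speed limits (rad/s): [2.57, 2.57, 3.14, 3.14, 3.14, 3.14, 3.14].

## Interface

Orientations are given as a unit quaternion [w, x, y, z].
In Python, from bench import sensors, snapshot, camera_info, env gives the robot as it stands.
- The arm moves only by the tool arm_command, never from a script. Its argument "commands" is a list of rows, each a list of 2 entries, a list of its own where there are three numbers: the shift along the tool's x, y, z in cm, then the turn about the tool's z in rad. In form: [[[tx, ty, tz], twist], ...]. A call has 1 to 20 rows; each row shifts and turns the commanded pose from where the row before left it, along the tool's axes as they then stand; what a row does not reach is not made up. A row lasts 1/10 s, in which the tool goes at most 50 mm and 8.59 degrees, less where a joint would pass 70% of its speed; a pose out of reach is approached as far as the arm can. A call is refused whole if a number of a shift passes 5 or a number of a turn 0.15, either way. A call with a gripper value outside its range is refused whole. "grip" is the closure, from 0 (fully open) to 1 (shut), set as the call begins (left out, the last holds). The fingers move at their own pace and stop on an object; the grip force is fixed at half the most. Time passes only in rows, so rows that do not move let the fingers close. It gives the time, the measured TCP pose, the force and the opening at its end, in the units of the state.
- sensors.sense(): the state, without advancing time (a new reading comes with each control period).
- snapshot(name): name is "side" or "top" or "wrist"; returns the picture (480x640x3 uint8, red, green, blue); there is no depth.
- camera_info(name): a dict with "vfov" (degrees; the focal length in pixels is half the picture's height over the tangent of half this angle, whatever the lens; pixels are square), "cx", "cy" (the principal point, pixels), "R" (3x3) and "t" (3): a world point X has camera coordinates R X + t; the wrist camera has in their place "T_tool_cam" (4x4, takes a point from camera to tool coordinates, whose origin is the TCP and whose axes are the flange's). Camera axes: x right, y down, z forward; pixel columns grow to the right and rows downward; lengths in m; the calibration is good to about 2 mm. The wrist camera is an equidistant fisheye: a pixel r from the principal point sees the ray r / f radians off the axis. A picture is of the moment at which its call begins: read the wrist's pose just before it. camera_info takes no time and is no camera call.
- env.sign_off(): hands the job in, once; it reports no verdict.
The state is a dict: "time": time; "joint_positions": joint angles; "joint_velocities": joint speeds; "effort": joint torques, N m; "ee_pos": TCP position; "ee_rot": TCP orientation; "wrist_force": force on the tool from outside, world axes, zero at the start; "ft_torque": the same for the moment, N m; "grip_width": finger opening in m.
Only numpy, scipy, OpenCV 4.12 (cv2) and the standard library are available. Lean on these libraries where they do the work, as an engineer would, in place of code of your own. Each camera call takes 0.05 s, during which the arm holds its last target. There are 200 camera calls.

## Working session

There is one attempt and no reset: what is moved stays moved. The work goes in short steps, Python scripts to look and compute and a tool call to move; the robot and the scene stay as the last step left them, time stands still between calls to the robot, and variables do not carry over. Pictures are saved under pics/ and viewed, about 8 in all and at most 12, crops included, and the job is handed in when it is done.

Besides the shell and the picture viewer there is one more tool, called after ">>>" as name([rows], argument=value, ...), one row to a line, values as JSON. arm_command: Moves the arm, as the interface text tells. Its arguments: {"type":"object","properties":{"commands":{"type":"array","items":{"type":"array"}},"grip":{"type":"number"}},"required":["commands"]}

```bash
mkdir -p pics; ls; python3 - <<'E'
from bench import sensors, snapshot, camera_info
import cv2,numpy as np
s=sensors.sense();print(s['time'],s['ee_pos'],s['ee_rot'],s['grip_width'])
a=[]
for n in ['side','top','wrist']:
    im=snapshot(n);cv2.imwrite(f'pics/{n}0.png',im[:,:,::-1])
    print(n,camera_info(n))
E
```

```text
pics
0.0 [0.15551915 0.63041247 0.23025156] [-1.51495359e-04  1.20582046e-01  9.92702882e-01 -9.66750955e-04] 0.08517422475961837
side {'vfov': 42.130633537153244, 'cx': 327.59452847799156, 'cy': 241.86113551582693, 'R': array([[ 0.86232546, -0.50601426, -0.01855725],
       [-0.34637233, -0.56274562, -0.75056217],
       [ 0.36935215,  0.65365658, -0.66053922]]), 't': array([-0.43657672,  0.27117644,  1.46277294])}
top {'vfov': 54.36827872949587, 'cx': 324.8104698592916, 'cy': 236.69765381755076, 'R': array([[-0.01625206, -0.99984768, -0.00636309],
       [-0.97857862,  0.01721194, -0.20515269],
       [ 0.20523096,  0.00289263, -0.9787093 ]]), 't': array([0.05016796, 0.55376739, 1.18814638])}
wrist {'vfov': 65.70646984690485, 'cx': 320.7597897476224, 'cy': 247.53450661804533, 'T_tool_cam': array([[ 3.44872198e-04, -9.50981716e-01, -3.09246921e-01,
         7.96054754e-02],
       [ 9.99999913e-01,  3.99875978e-04, -1.14479963e-04,
         2.86553865e-04],
       [ 2.32528766e-04, -3.09246854e-01,  9.50981771e-01,
        -1.43912657e-01],
       [ 0.00000000e+00,  0.00000000e+00,  0.00000000e+00,
         1.00000000e+00]])}
```

View pics/top0.png

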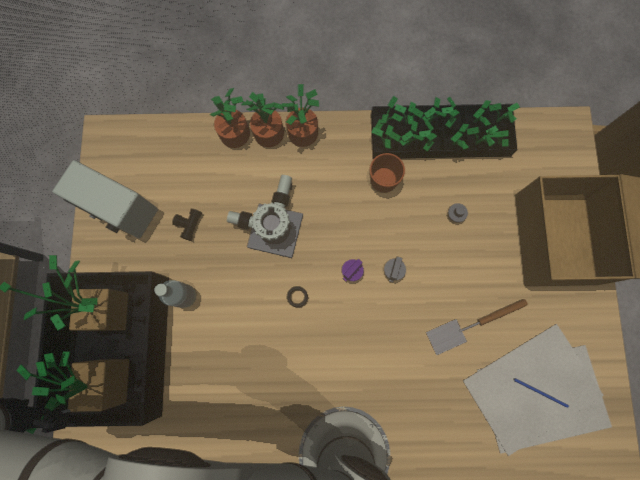

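View pics/side0.png

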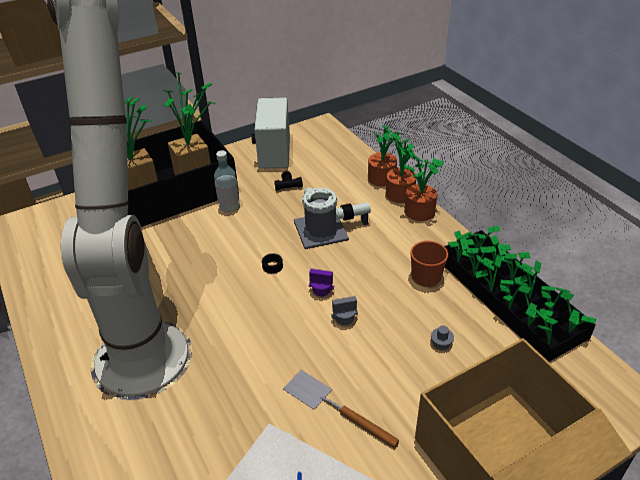

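The top view shows the grey cap at about (395,269), the purple decoy at (353,271), the collar at (271,222) and the blank at (457,213). The side view agrees, with the grey cap at (345,310).

```bash
cat > h.py <<'E'
import numpy as np,cv2
from bench import sensors,snapshot,camera_info
from scipy.spatial.transform import Rotation as Ro
def pose():
    s=sensors.sense();q=s['ee_rot'];return np.array(s['ee_pos']),Ro.from_quat([q[1],q[2],q[3],q[0]]).as_matrix()
def ray(n,uv,P=None):
    c=camera_info(n);f=240/np.tan(np.radians(c['vfov']/2));d=np.array([(uv[0]-c['cx'])/f,(uv[1]-c['cy'])/f])
    if n=='wrist':
        r=np.hypot(*d);v=np.array([*(d/r*np.sin(r)),np.cos(r)]) if r>0 else np.array([0,0,1.])
        p,R=P;T=c['T_tool_cam'];return p+R@T[:3,3],R@T[:3,:3]@v
    R=c['R'];return -R.T@c['t'],R.T@np.array([*d,1])
def onz(n,uv,z,P=None):
    o,d=ray(n,uv,P);return o+d*(z-o[2])/d[2]
def px(n,X,P=None):
    c=camera_info(n);f=240/np.tan(np.radians(c['vfov']/2))
    if n=='wrist':
        p,R=P;T=c['T_tool_cam'];v=T[:3,:3].T@(R.T@(np.array(X)-p)-T[:3,3]);r=np.arctan2(np.hypot(v[0],v[1]),v[2]);k=r/np.hypot(v[0],v[1])
        return np.array([c['cx']+f*k*v[0],c['cy']+f*k*v[1]])
    v=c['R']@np.array(X)+c['t'];return np.array([c['cx']+f*v[0]/v[2],c['cy']+f*v[1]/v[2]])
E
python3 - <<'E'
from h import *
im=cv2.imread('pics/top0.png')
a=cv2.resize(im[245:295,370:420],(400,400),interpolation=cv2.INTER_CUBIC)
b=cv2.resize(im[197:247,246:296],(400,400),interpolation=cv2.INTER_CUBIC)
cv2.imwrite('pics/c1.png',np.hstack([a,b]))
print(onz('top',(395,269),.07),onz('top',(271,222),.12),pose())
print(onz('top',(353,271),.07))
E
```

```text
[ 0.46297698 -0.14020305  0.07      ] [0.58211569 0.17707776 0.12      ] (array([0.15554202, 0.63053636, 0.2304682 ]), array([[-9.70925788e-01,  2.39380309e-01, -4.25635706e-04],
       [ 2.39380682e-01,  9.70924612e-01, -1.51234857e-03],
       [ 5.12337137e-05, -1.57026720e-03, -9.99998766e-01]]))
[ 0.45961564 -0.03097677  0.07      ]
```

View pics/c1.png

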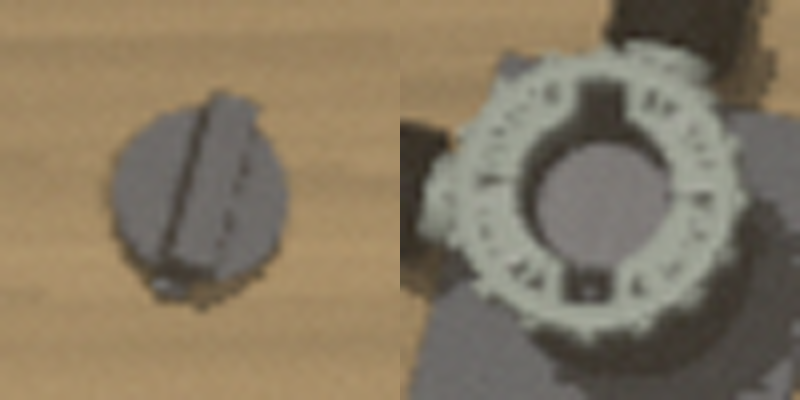

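```bash
cat >> h.py <<'E'
def delta(X):
    p,R=pose();return np.round(R.T@(np.array(X)-p)*100,2)
def yaw(a,b): d=b-a;return np.arctan2(d[1],d[0])
E
python3 - <<'E'
from h import *
g=lambda x,y,u0,v0:(u0+(x+.5)/8-.5,v0+(y+.5)/8-.5)
A=onz('top',g(235,105,370,245),.07);B=onz('top',g(194,270,370,245),.07)
print('cap',(A+B)/2,yaw(B,A),np.linalg.norm(A-B))
S=onz('top',g(201,95,246,197),.12);T=onz('top',g(187,284,246,197),.12)
print('mouth',(S+T)/2,yaw(T,S),np.linalg.norm(S-T))
f=onz('top',(302,212),0)-onz('top',(261,206),0);print('bottle',onz('top',(162,290),.19),'plant',onz('top',(90,307),.2),onz('top',(62,370),.2))
p,R=pose();print('tool x yaw',np.arctan2(R[1,0],R[0,0]),delta([.56,.19,.33]),sensors.sense()['joint_positions'])
E
```

```text
cap [ 0.46565368 -0.14393251  0.07      ] -0.2872523840426927 0.05605466138852035
mouth [0.58692582 0.18013109 0.12      ] -0.06407649533305669 0.062079103501053216
bottle [0.40677594 0.42108671 0.19      ] plant [0.36968396 0.58060123 0.2       ] [0.23139893 0.63108677 0.2       ]
tool x yaw 2.89986471577022 [-49.81 -33.11  -9.9 ] [-1.06579653  0.50165524 -0.42682387  1.55124523  0.22080061  1.13831289
 -0.21027109]
```

>>> arm_command([
  [[0,0,-4],0],
  [[-1,-1.5,-4],0],
  [[-3,-4,-2],0],
  [[-3,-4,0],0],
  [[-3,-4,0],0],
  [[-3,-4,0],0],
  [[-3,-4,0],0],
  [[-3,-4,0],0],
  [[-3,-4,0],0],
  [[-3,-3.5,0],0],
  [[-4,0,0],0],
  [[-4,0,0],0],
  [[-4,0,0],0],
  [[-4,0,0],0],
  [[-4,0,0],0],
  [[-4,0,0],0],
  [[-1,0,0],0],
  [[0,0,0],0],
  [[0,0,0],0],
  [[0,0,0],0],
])

```text
time: 2.15
ee_pos: [0.5591, 0.1954, 0.33]
ee_rot: [-0.0, 0.12, 0.993, 0.0]
wrist_force: [0.5, 0.6, 0.1]
grip_width: 0.0856
```

```bash
python3 - <<'E'
from h import *
P=pose();im=snapshot('wrist');cv2.imwrite('pics/w1.png',im[:,:,::-1]);np.savez('pics/w1.npz',p=P[0],R=P[1])
print(P[0],sensors.sense()['joint_positions'],px('wrist',[.587,.180,.12],P))
E
```

```text
[0.55911574 0.19542349 0.3300197 ] [-0.34811471  0.28780329 -0.04145724  1.58947357  0.01172185  1.26453987
  0.93972431] [312.06408721 243.18491121]
```

View pics/w1.png

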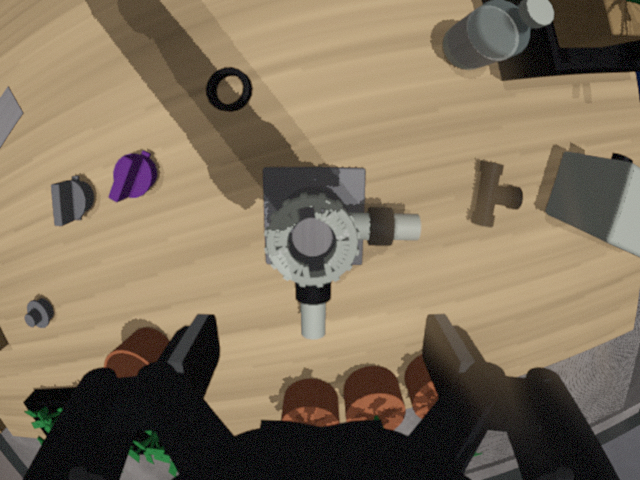

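The wrist view shows the collar at about (313,238). The dark slots run roughly up and down, near (318,268) and (307,207). I'll enlarge this to refine the position.

```bash
python3 - <<'E'
import cv2
im=cv2.imread('pics/w1.png')[178:298,253:373]
cv2.imwrite('pics/w1c.png',cv2.resize(im,(600,600),interpolation=cv2.INTER_CUBIC))
E
```

```text
(no output)
```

View pics/w1c.png

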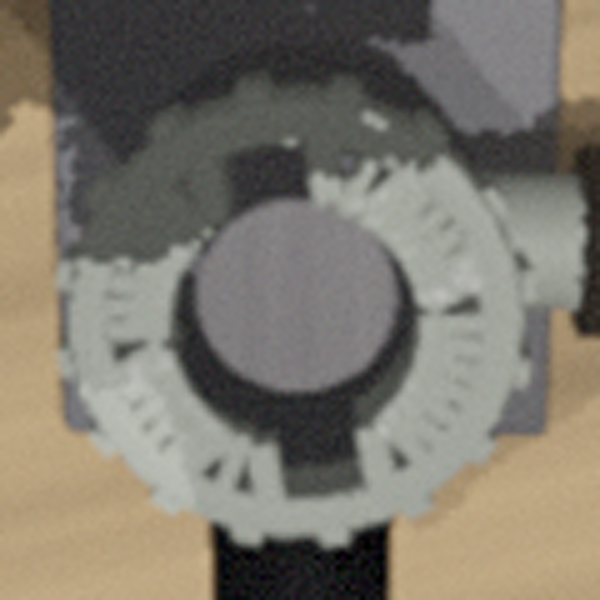

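```bash
python3 - <<'E'
from h import *
d=np.load('pics/w1.npz');P=(d['p'],d['R'])
q=lambda x,y:(253+(x+.5)/5-.5,178+(y+.5)/5-.5)
g=lambda x,y:onz('wrist',q(x,y),.12,P)
a,b=g(268,150),g(323,496)
print(a,b,(a+b)/2,np.linalg.norm(a-b),yaw(a,b),g(295,319),'bore',g(172,310),g(418,310))
print(delta([.4657,-.144,.30]))
E
```

```text
[0.55050362 0.18327275 0.12      ] [0.62339965 0.17627624 0.12      ] [0.58695163 0.17977449 0.12      ] 0.073231023166274 -0.09568611661911582 [0.58508384 0.18000486 0.12      ] bore [0.57742558 0.15660997 0.12      ] [0.58906748 0.20424287 0.12      ]
[  1.04 -35.19   3.  ]
```

>>> arm_command([
  [[0,-2.2,0],0],
  [[0.2,-4.4,0.6],0],
  [[0.2,-4.4,0.6],0],
  [[0.2,-4.4,0.6],0],
  [[0.2,-4.4,0.6],0],
  [[0.2,-4.4,0.6],0],
  [[0,-4.4,2],0],
  [[0,-4.4,2],0],
  [[0,-2.2,2],0.045],
  [[0,0,0],0],
  [[0,0,0],0],
  [[0,0,0],0],
])

```text
time: 3.4
ee_pos: [0.4676, -0.1434, 0.2408]
ee_rot: [0.001, 0.141, 0.99, 0.0]
wrist_force: [0.3, 0.3, 0.5]
grip_width: 0.0856
```

```bash
python3 - <<'E'
from h import *
P=pose();im=snapshot('wrist')[:,:,::-1];np.savez('pics/w2.npz',p=P[0],R=P[1])
u=px('wrist',[.4657,-.144,.07],P);print(P[0],u,np.arctan2(P[1][1,0],P[1][0,0]))
x,y=(int(round(v))-70 for v in u);print(x,y)
y=max(y,0)
cv2.imwrite('pics/w2.png',cv2.resize(im[y:y+140,x:x+140],(560,560),interpolation=cv2.INTER_CUBIC))
E
```

```text
[ 0.46760288 -0.1433664   0.24083269] [318.98634015 220.61957718] 2.8578835722475646
249 151
```

View pics/w2.png

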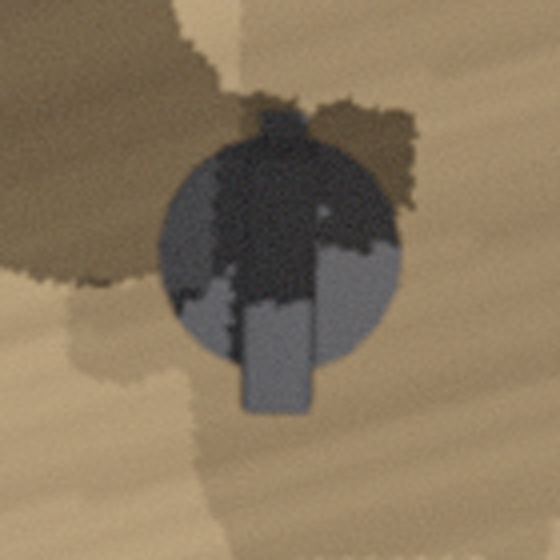

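```bash
python3 - <<'E'
from h import *
d=np.load('pics/w2.npz');P=(d['p'],d['R'])
g=lambda x,y:onz('wrist',(249+(x+.5)/4-.5,151+(y+.5)/4-.5),.07,P)
e=g(278,411);b=g(278,230)
dr=(e-b)/np.linalg.norm(e-b);c=e-dr*.029
print(e,b,yaw(b,e),'c',c, g(243,411)-g(312,411),delta([c[0],c[1],.05]))
E
```

```text
[ 0.49445018 -0.15321914  0.07      ] [ 0.45479784 -0.14158636  0.07      ] -0.28536261673652596 c [ 0.46662295 -0.14505548  0.07      ] [-0.00432184 -0.01483096  0.        ] [ 0.1  -0.21 19.09]
```

>>> arm_command([
  [[0.1,-0.2,3],0],
  [[0,0,4],0],
  [[0,0,4],0],
  [[0,0,4],0],
  [[0,0,3],0],
  [[0,0,1.2],0],
  [[0,0,0.6],0],
  [[0,0,0],0],
  [[0,0,0],0],
])

```text
time: 4.35
ee_pos: [0.4666, -0.1468, 0.0433]
ee_rot: [0.001, 0.143, 0.99, -0.0]
wrist_force: [0.3, -0.3, 0.2]
grip_width: 0.0855
```

>>> arm_command([
  [[0,0,0],0],
  [[0,0,0],0],
  [[0,0,0],0],
  [[0,0,0],0],
  [[0,0,0],0],
  [[0,0,0],0],
  [[0,0,0],0],
  [[0,0,0],0],
  [[0,0,0],0],
  [[0,0,0],0],
], grip=1)

```text
time: 5.35
ee_pos: [0.4651, -0.1467, 0.0419]
ee_rot: [-0.0, 0.143, 0.99, 0.0]
wrist_force: [-0.5, 0.2, 2.2]
grip_width: 0.0151
```

```bash
python3 - <<'E'
from h import *
s=sensors.sense();P=pose();print(s['time'],P[0],s['wrist_force'],s['grip_width'])
R=P[1];print('yaw',np.arctan2(R[1,0],R[0,0]),'dev',R.T@(np.array([.4666,-.1450,0])-P[0])*1000)
E
```

```text
5.35 [ 0.46510806 -0.14669303  0.04186313] [-0.53999688  0.15540983  2.17484546] 0.015115077711491549
yaw 2.8548093845341342 dev [-0.95742074  2.04364619 41.86312292]
```

>>> arm_command([
  [[0,0,-2],0],
  [[0,0,-4],0],
  [[0,0,-5],0],
  [[0,1,-5],0],
  [[0,3,-2],0],
  [[-0.3,4,0],0],
  [[-0.3,4,0],0],
  [[-0.3,4,0],0],
  [[-0.3,4,0],0],
  [[-0.3,4,0],0],
  [[-0.4,4,0],0],
  [[-0.4,4,0],0],
  [[-0.35,2.8,0.5],0],
  [[0,0,1],-0.1],
  [[0,0,0.8],-0.1],
  [[0,0,0],0],
  [[0,0,0],0],
  [[0,0,0],0],
])

```text
time: 7.15
ee_pos: [0.5892, 0.179, 0.1983]
ee_rot: [0.0, 0.045, 0.999, 0.0]
wrist_force: [0.8, 0.2, -1.7]
grip_width: 0.015
```

```bash
python3 - <<'E'
from h import *
P=pose();s=sensors.sense();im=snapshot('wrist')[:,:,::-1];t=snapshot('top')[:,:,::-1]
R=P[1];print(P[0],'yaw',np.arctan2(R[1,0],R[0,0]),delta([.586,.180,.15]),s['joint_positions'],s['wrist_force'],s['grip_width'])
np.savez('pics/w3.npz',p=P[0],R=R)
cv2.imwrite('pics/w3.png',np.hstack([cv2.resize(im[140:440,170:470],(500,500)),cv2.resize(t[190:250,240:300],(300,500))]))
E
```

```text
[0.58922718 0.17902924 0.19828726] yaw 3.052201567413341 [0.34 0.05 4.85] [-0.32983079  0.4379333  -0.0115822   1.68525252  0.00587044  1.01789891
  1.13800498] [ 0.76806207  0.15933316 -1.66379805] 0.015008051340311246
```

View pics/w3.png

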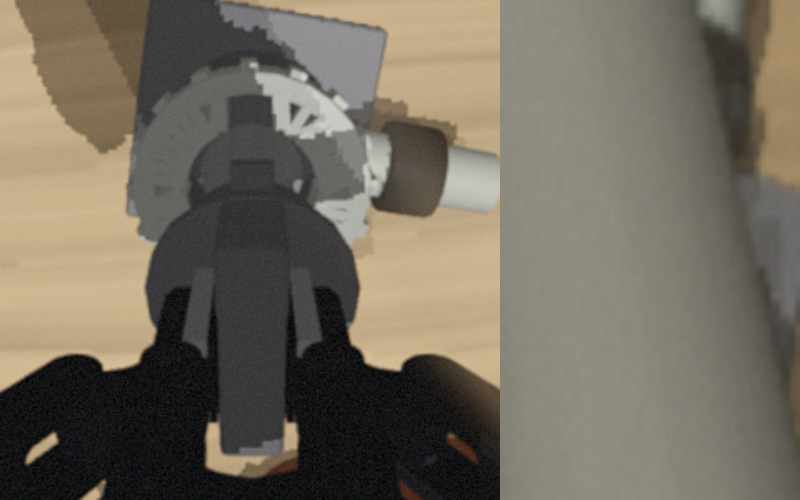

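```bash
python3 - <<'E'
from h import *
d=np.load('pics/w3.npz');P=(d['p'],d['R']);k=5/3
g=lambda x,y,z:onz('wrist',(170+(x+.5)/k-.5,140+(y+.5)/k-.5),z,P)
zb=P[0][2]+.028
n,f=g(254,248,zb),g(253,452,zb)
tool=lambda X:P[1].T@(X-P[0])*1000
print('bar ends tool mm',tool(n),tool(f),tool((n+f)/2),np.linalg.norm(n-f))
print('slot',g(251,97,.12),'lug tool',tool(g(252,160,P[0][2]-.042+.022)))
print('expected slot end',np.array([.586,.18])-.0365*np.array([np.cos(.09),-np.sin(.09)]), 'pred mouth tool',tool(np.array([.586,.18,.12])))
E
```

```text
bar ends tool mm [ 27.12169001   0.82760332 -28.01418074] [-29.35580015   0.70331718 -27.98442166] [ -1.11705507   0.76546025 -27.9993012 ] 0.05647763475656277
slot [0.55055366 0.18258724 0.12      ] lug tool [31.93144263  0.42897504 19.98323115]
expected slot end [0.54964773 0.18328057] pred mouth tool [ 3.34223255  0.66712323 78.28560848]
```

>>> arm_command([
  [[0.4,0,0],0],
  [[0,0,1],0],
  [[0,0,1],0],
  [[0,0,1],0],
  [[0,0,0.4],0],
  [[0,0,0.2],0],
  [[0,0,0.2],0],
  [[0,0,0],0],
  [[0,0,0],0],
])

```text
time: 8.15
ee_pos: [0.5852, 0.1798, 0.1602]
ee_rot: [0.0, 0.043, 0.999, 0.0]
wrist_force: [-0.4, 0.8, -1.1]
grip_width: 0.0151
```

```bash
cat > st.py <<'E'
from h import *
s=sensors.sense();p,R=pose();c=p+R@np.array([-.001,0,.042])
print(s['time'],'tcp',p.round(4),'yaw',round(np.arctan2(R[1,0],R[0,0]),3),'cap rel mouth mm',((c-[.5865,.18,.12])*1000).round(1),'Ftool',(R.T@np.array(s['wrist_force'])).round(1),'Ttool',(R.T@np.array(s['ft_torque'])).round(2),'g',round(s['grip_width'],4),'tilt',R[:2,2].round(4))
E
python3 st.py
```

```text
8.15 tcp [0.5852 0.1798 0.1602] yaw 3.055 cap rel mouth mm [-0.3 -0.3 -1.8] Ftool [0.5 0.7 1.1] Ttool [-0.03 -0.01  0.  ] g 0.0151 tilt [0.0005 0.0002]
```

>>> arm_command([
  [[0,0,0.2],0],
  [[0,0,0.2],0],
  [[0,0,0.2],0],
  [[0,0,0.2],0],
  [[0,0,0.2],0],
  [[0,0,0],0],
  [[0,0,0],0],
])

```text
time: 8.85
ee_pos: [0.5849, 0.1797, 0.1498]
ee_rot: [-0.0, 0.043, 0.999, -0.0]
wrist_force: [0.1, -1.0, -1.3]
grip_width: 0.0149
```

```bash
python3 st.py
```

```text
8.85 tcp [0.5849 0.1797 0.1498] yaw 3.055 cap rel mouth mm [ -0.6  -0.4 -12.2] Ftool [-0.2 -0.9  1.3] Ttool [ 0.   -0.01 -0.01] g 0.0149 tilt [-0.0002 -0.    ]
```

>>> arm_command([
  [[0,0,0.1],0],
  [[0,0,0.1],0],
  [[0,0,0.1],0],
  [[0,0,0.1],0],
  [[0,0,0.1],0],
  [[0,0,0],0],
  [[0,0,0],0],
])

```text
time: 9.55
ee_pos: [0.5849, 0.1797, 0.1448]
ee_rot: [-0.0, 0.043, 0.999, -0.0]
wrist_force: [0.7, -0.3, -1.0]
grip_width: 0.015
```

```bash
python3 st.py
```

```text
9.55 tcp [0.5849 0.1797 0.1448] yaw 3.055 cap rel mouth mm [ -0.6  -0.4 -17.2] Ftool [-0.7 -0.3  1. ] Ttool [-0.04  0.01 -0.01] g 0.015 tilt [-0.0001 -0.    ]
```

No contact at -17 mm, so the lugs are going into the slots.

>>> arm_command([
  [[0,0,0.1],0],
  [[0,0,0.1],0],
  [[0,0,0.1],0],
  [[0,0,0.1],0],
  [[0,0,0.1],0],
  [[0,0,0.1],0],
  [[0,0,0.1],0],
  [[0,0,0],0],
  [[0,0,0],0],
])

```text
time: 10.45
ee_pos: [0.585, 0.1798, 0.1382]
ee_rot: [0.0, 0.043, 0.999, 0.0]
wrist_force: [-1.4, 0.0, 4.0]
grip_width: 0.0152
```

```bash
python3 st.py
```

```text
10.45 tcp [0.585  0.1798 0.1382] yaw 3.055 cap rel mouth mm [ -0.5  -0.3 -23.8] Ftool [ 1.4 -0.1 -4. ] Ttool [0.24 0.47 0.01] g 0.0152 tilt [0.0001 0.0001]
```

>>> arm_command([
  [[0,0,0.1],0],
  [[0,0,0.1],0],
  [[0,0,0.1],0],
  [[0,0,0.1],0],
  [[0,0,0.1],0],
  [[0,0,0.1],0],
  [[0,0,0.1],0],
  [[0,0,0],0],
  [[0,0,0],0],
])

```text
time: 11.35
ee_pos: [0.585, 0.1798, 0.1313]
ee_rot: [0.0, 0.043, 0.999, 0.0]
wrist_force: [-2.8, 0.2, 7.4]
grip_width: 0.0148
```

```bash
python3 st.py
```

```text
11.35 tcp [0.585  0.1798 0.1313] yaw 3.055 cap rel mouth mm [ -0.4  -0.3 -30.7] Ftool [ 2.8 -0.  -7.4] Ttool [0.29 0.69 0.01] g 0.0148 tilt [0.0002 0.0001]
```

>>> arm_command([
  [[0,0,0.06],0],
  [[0,0,0],0],
  [[0,0,0],0.05],
  [[0,0,0],0.05],
  [[0,0,0],0.05],
  [[0,0,0],0.05],
  [[0,0,0],0],
  [[0,0,0],0],
])

```text
time: 12.15
ee_pos: [0.5862, 0.18, 0.1313]
ee_rot: [0.001, 0.143, 0.99, 0.001]
wrist_force: [-1.5, 0.6, 8.1]
grip_width: 0.0149
```

```bash
python3 st.py
```

```text
12.15 tcp [0.5862 0.18   0.1313] yaw 2.855 cap rel mouth mm [  0.8  -0.2 -30.7] Ftool [ 1.6  0.1 -8.1] Ttool [0.24 0.25 0.14] g 0.0149 tilt [0.0027 0.0007]
```

>>> arm_command([
  [[0,0,0.05],0],
  [[0,0,0.05],0],
  [[0,0,0],0],
  [[0,0,0],0],
])

```text
time: 12.55
ee_pos: [0.5862, 0.1801, 0.1304]
ee_rot: [0.001, 0.143, 0.99, 0.001]
wrist_force: [-1.7, -0.1, 8.2]
grip_width: 0.015
```

```bash
python3 st.py
```

```text
12.55 tcp [0.5862 0.1801 0.1304] yaw 2.855 cap rel mouth mm [  0.8  -0.2 -31.6] Ftool [ 1.6 -0.6 -8.2] Ttool [0.31 0.26 0.13] g 0.015 tilt [0.0026 0.0009]
```

>>> arm_command([
  [[0,0,0],0.05],
  [[0,0,0],0.05],
  [[0,0,0],0.05],
  [[0,0,0],0.05],
  [[0,0,0],0],
  [[0,0,0],0],
])

```text
time: 13.15
ee_pos: [0.5865, 0.1801, 0.1305]
ee_rot: [0.001, 0.241, 0.971, 0.001]
wrist_force: [-0.7, -0.6, 8.1]
grip_width: 0.0149
```

```bash
python3 st.py
```

```text
13.15 tcp [0.5865 0.1801 0.1305] yaw 2.655 cap rel mouth mm [  1.   -0.3 -31.5] Ftool [ 0.3 -0.8 -8.1] Ttool [0.28 0.13 0.04] g 0.0149 tilt [0.0032 0.0009]
```

>>> arm_command([
  [[0,0,0],0.05],
  [[0,0,0],0.05],
  [[0,0,0],0.05],
  [[0,0,0],0.05],
  [[0,0,0],0.05],
  [[0,0,0],0.05],
  [[0,0,0],0],
  [[0,0,0],0],
])

```text
time: 13.95
ee_pos: [0.5869, 0.1801, 0.1306]
ee_rot: [0.002, 0.383, 0.924, 0.001]
wrist_force: [0.5, -0.5, 7.3]
grip_width: 0.0149
```

```bash
python3 st.py
```

```text
13.95 tcp [0.5869 0.1801 0.1306] yaw 2.355 cap rel mouth mm [  1.3  -0.6 -31.4] Ftool [-0.7  0.  -7.3] Ttool [ 0.13 -0.1  -0.01] g 0.0149 tilt [0.0041 0.001 ]
```

>>> arm_command([
  [[0,0,0],0.05],
  [[0,0,0],0.05],
  [[0,0,0],0.05],
  [[0,0,0],0.05],
  [[0,0,0],0.05],
  [[0,0,0],0.05],
  [[0,0,0],0],
  [[0,0,0],0],
])

```text
time: 14.75
ee_pos: [0.587, 0.1802, 0.1307]
ee_rot: [0.002, 0.517, 0.856, 0.002]
wrist_force: [0.9, -0.2, 7.4]
grip_width: 0.015
```

```bash
python3 st.py
```

```text
14.75 tcp [0.587  0.1802 0.1307] yaw 2.055 cap rel mouth mm [  1.2  -0.6 -31.3] Ftool [-0.6  0.8 -7.4] Ttool [ 0.02 -0.01  0.03] g 0.015 tilt [0.0043 0.0011]
```

>>> arm_command([
  [[0,0,0],0.03],
  [[0,0,0],0.03],
  [[0,0,0],0.03],
  [[0,0,0],0],
  [[0,0,0],0],
])

```text
time: 15.25
ee_pos: [0.5871, 0.18, 0.1307]
ee_rot: [0.002, 0.555, 0.832, 0.002]
wrist_force: [0.6, -0.1, 8.4]
grip_width: 0.0152
```

```bash
python3 st.py
```

```text
15.25 tcp [0.5871 0.18   0.1307] yaw 1.965 cap rel mouth mm [  1.1  -0.9 -31.3] Ftool [-0.3  0.6 -8.4] Ttool [ 0.07 -0.13 -0.04] g 0.0152 tilt [0.0043 0.0009]
```

>>> arm_command([
  [[0,0,0],0.02],
  [[0,0,0],0.02],
  [[0,0,0],0],
  [[0,0,0],0],
])

```text
time: 15.65
ee_pos: [0.5871, 0.18, 0.1306]
ee_rot: [0.001, 0.572, 0.821, 0.002]
wrist_force: [-0.2, 0.1, 7.5]
grip_width: 0.015
```

```bash
python3 st.py
```

```text
15.65 tcp [0.5871 0.18   0.1306] yaw 1.925 cap rel mouth mm [  1.1  -0.9 -31.4] Ftool [ 0.1 -0.1 -7.5] Ttool [ 0.03 -0.12 -0.07] g 0.015 tilt [0.0043 0.0009]
```

>>> arm_command([
  [[0,0,0],0.02],
  [[0,0,0],0.02],
  [[0,0,0],0],
  [[0,0,0],0],
])

```text
time: 16.05
ee_pos: [0.5868, 0.18, 0.1306]
ee_rot: [0.001, 0.588, 0.809, 0.001]
wrist_force: [-0.4, -0.5, 7.8]
grip_width: 0.015
```

```bash
python3 st.py
```

```text
16.05 tcp [0.5868 0.18   0.1306] yaw 1.885 cap rel mouth mm [  0.8  -1.  -31.4] Ftool [-0.4 -0.5 -7.8] Ttool [ 0.22 -0.1  -0.12] g 0.015 tilt [0.0038 0.0008]
```

>>> arm_command([
  [[0,0,0],0.02],
  [[0,0,0],0.02],
  [[0,0,0],0],
  [[0,0,0],0],
])

```text
time: 16.45
ee_pos: [0.5864, 0.1799, 0.1306]
ee_rot: [0.001, 0.603, 0.798, 0.001]
wrist_force: [-0.9, -1.1, 9.5]
grip_width: 0.0152
```

```bash
python3 st.py
```

```text
16.45 tcp [0.5864 0.1799 0.1306] yaw 1.848 cap rel mouth mm [  0.3  -1.1 -31.4] Ftool [-0.8 -1.1 -9.5] Ttool [ 0.44 -0.14 -0.95] g 0.0152 tilt [ 0.0031 -0.    ]
```

Torque has jumped to 0.95 N m, so that is the stop. I'll back off slightly to relieve it, then let the cap rise.

>>> arm_command([
  [[0,0,0],-0.03],
  [[0,0,0],-0.02],
  [[0,0,-0.1],0],
  [[0,0,-0.1],0],
  [[0,0,-0.1],0],
  [[0,0,0],0],
  [[0,0,0],0],
])

```text
time: 17.15
ee_pos: [0.5864, 0.18, 0.1332]
ee_rot: [0.001, 0.584, 0.812, 0.001]
wrist_force: [-0.0, -0.3, 6.1]
grip_width: 0.0151
```

```bash
python3 st.py
```

```text
17.15 tcp [0.5864 0.18   0.1332] yaw 1.895 cap rel mouth mm [  0.3  -0.9 -28.8] Ftool [-0.3 -0.1 -6.1] Ttool [ 0.14  0.   -0.01] g 0.0151 tilt [0.0029 0.0008]
```

>>> arm_command([
  [[0,0,-0.1],0],
  [[0,0,-0.1],0],
  [[0,0,0],0],
  [[0,0,0],0],
])

```text
time: 17.55
ee_pos: [0.5863, 0.18, 0.1348]
ee_rot: [0.001, 0.584, 0.812, 0.001]
wrist_force: [1.9, 0.2, 4.1]
grip_width: 0.0146
```

```bash
python3 st.py
```

```text
17.55 tcp [0.5863 0.18   0.1348] yaw 1.895 cap rel mouth mm [  0.2  -0.9 -27.2] Ftool [-0.4  1.8 -4.1] Ttool [-0.46 -0.04  0.  ] g 0.0146 tilt [0.0027 0.0006]
```

>>> arm_command([
  [[0,0,-0.05],0],
  [[0,0,-0.05],0],
  [[0,0,0],0],
  [[0,0,0],0],
])

```text
time: 17.95
ee_pos: [0.5862, 0.18, 0.1349]
ee_rot: [0.001, 0.584, 0.812, 0.001]
wrist_force: [6.1, 1.0, -1.9]
grip_width: 0.015
```

```bash
python3 st.py
```

```text
17.95 tcp [0.5862 0.18   0.1349] yaw 1.895 cap rel mouth mm [  0.2  -0.9 -27.1] Ftool [-0.9  6.1  2. ] Ttool [-1.44 -0.13  0.06] g 0.015 tilt [0.0026 0.0004]
```

The cap won't rise past -27.1 mm and the force reversed, so the lugs are against the pocket roofs. I'll release it and rise.

>>> arm_command([
  [[0,0,0.05],0],
  [[0,0,0],0],
  [[0,0,0],0],
  [[0,0,0],0],
])

```text
time: 18.35
ee_pos: [0.5862, 0.18, 0.1349]
ee_rot: [0.001, 0.584, 0.812, 0.001]
wrist_force: [5.7, 1.1, -0.3]
grip_width: 0.015
```

>>> arm_command([
  [[0,0,0],0],
  [[0,0,0],0],
  [[0,0,0],0],
  [[0,0,0],0],
  [[0,0,0],0],
  [[0,0,0],0],
  [[0,0,0],0],
  [[0,0,0],0],
  [[0,0,-1],0],
  [[0,0,-2],0],
  [[0,0,-4],0],
  [[0,0,-4],0],
  [[0,0,-4],0],
  [[0,0,0],0],
  [[0,0,0],0],
  [[0,0,0],0],
], grip=0)

```text
time: 19.95
ee_pos: [0.5842, 0.1796, 0.284]
ee_rot: [-0.001, 0.584, 0.812, -0.001]
wrist_force: [-0.4, -0.7, -0.1]
grip_width: 0.0855
```

```bash
python3 - <<'E'
from h import *
P=pose();w=snapshot('wrist')[:,:,::-1];s=snapshot('side')[:,:,::-1];st=sensors.sense()
np.savez('pics/w4.npz',p=P[0],R=P[1])
u=px('wrist',[.5865,.18,.15],P);x,y=(max(0,int(v)-80) for v in u);a,b=(int(v) for v in px('side',[.5865,.18,.12]))
print(P[0],u,x,y,st['wrist_force'],st['grip_width'],st['time'])
cv2.imwrite('pics/w4.png',np.hstack([cv2.resize(w[y:y+160,x:x+160],(400,400)),cv2.resize(s[b-30:b+30,a-30:a+30],(400,400))]))
E
```

```text
[0.58415496 0.17956395 0.28396445] [324.21840779 234.8844884 ] 244 154 [ 0.23232773 -0.05112758 -0.5751722 ] 0.0853446420207869 20.05
```

View pics/w4.png

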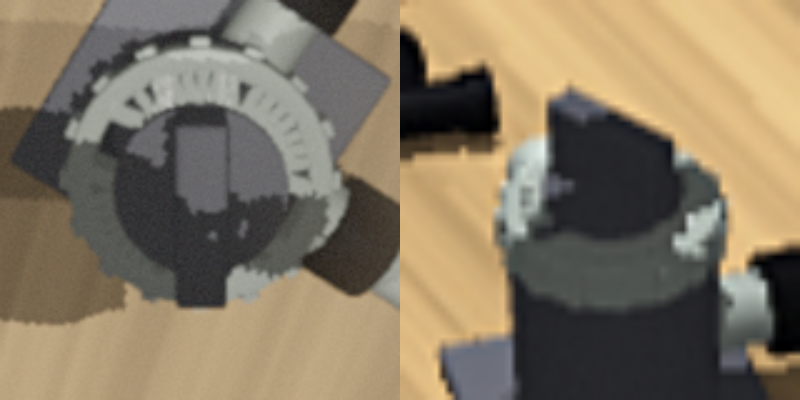

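The cap sits level in the collar. Its bar at (200,210) in the crop is about 1.15 rad clockwise of the empty slot visible at (120,140), and the gripper is clear.

```bash
python3 -c "
from bench import env
print(env.sign_off())"
```

```text
the job is handed in; nothing more can be done
None
```

The grey cap is closed on the filter and the job is handed in, at about 20 s of robot time.

- **Insertion:** I gripped the cap by its bar and lowered it into the collar. The lugs went straight into the slots without searching. I then pressed to about -31.5 mm with roughly 8 to 9.5 N.
- **Turn:** I turned it clockwise about 1.2 rad, until the torque jumped from 0.12 to 0.95 N m at the stop. That jump came within the last 0.04 rad step, so the stop was touched with more torque than the turning itself needed. I backed off 0.05 rad straight away.
- **Lock:** I let the cap rise, and it came to rest at -27.1 mm against the pocket roofs. A light upward pull of about 2 N did not move it further.
- **Last checks:** After release the pictures show the cap level in the collar, with its bar about 1.15 rad past the slot (the pocket is at 1.13). The gripper is open, about 15 cm higher, with no contact force. No bystander was touched as far as I could tell, but I took no final whole-bench picture. None of the checks disagreed.

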